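# Unstack the paint samples onto their drying stands

## Robot

A 6-joint arm with a two-finger parallel gripper is mounted at the origin on the work surface. World frame = base frame: x ahead of the robot, y to its left, z up, the work surface at z = 0. Lengths are in m, angles in rad, forces in N, time in s.
With the tool pointing down it reaches from about 0.275 to 1 m from the base axis. Payload 8.4 kg.
Tool frame: the origin (TCP) lies on the centre line of the jaws, within the pads' length; the fingertips stand 17 mm ahead of it and the grasp point (between the pads) lies 2 mm behind it (bot.tcp_to_tips is the z of the fingertips in the tool frame, in m); z points along the fingers, y is the line along which they close (so a half turn about z gives the same grasp; the last joint's range is limited). The gripper opens to 85 mm and grips with 20 to 120 N. Pads are 22 mm wide; open, the fingers measure 114 mm over their backs; the gripper's body (76 mm by 85 mm) begins 54 mm behind the grasp point. The pads swing forward as they close: fully open they stand 13 mm farther back than shut.
Start: joints at [-1.192, 0.353, 1.633, -0, 1.155, -0.002], TCP at [0.232, -0.58, 0.248] pointing down, gripper open.
Joint ranges: [-2.63, 2.63], [-0.92, 2.1], [0.06, 2.66], [-1.3, 4.44], [0, 2.69], [-3.02, 3.02]. Speed limits (rad/s): [2.22, 2.22, 2.79, 3.14, 3.14, 3.14].

## Interface

Orientations are given as a unit quaternion [x, y, z, w].
In Python, from workcell import bot, hand, kinematics, get_obs, vision, hand_in gives the robot as it stands. The module is installed in compiled form; this text tells all that it offers. Calls block until the motion is done:
- bot.reach(position, orientation): joint-space move of the TCP to a pose.
- bot.servo_line(position, ori=None, velocity=0.15): straight line of the TCP; ori=None keeps the orientation; velocity is the mean speed in m/s.
- bot.goto_joints(angles): joint-space move.
- hand.move_gripper(opening, strength=None): finger opening in m; strength is the grip in N (None keeps the last); returns when the fingers have stopped.
- bot.dwell(seconds).
- kinematics.solve_ik(position, orientation): joint angles nearest the present ones, or None.
- get_obs(): the state.
- vision.read_camera(name): name is "scene" or "top" or "wrist"; returns a dict with "frame" (384x512x3 uint8, red, green, blue), "intrinsics" (3x3 intrinsics, pixels), "view" (4x4, takes a point from world to camera coordinates). Camera axes: x right, y down, z forward; pixel columns grow to the right and rows downward; lengths in m; the calibration is good to about 2 mm. A picture is of the moment at which its call begins. There is no depth.
A pose or a line that the arm cannot do raises bot.IKError and nothing moves.
- hand_in(): hands the job in; it is judged then, once.
The state is a dict: "time_s": time; "joint_pos": joint angles; "joint_vel": joint speeds; "joint_efforts": joint torques, N m; "position": TCP position; "orientation": TCP orientation; "wrist_force": force on the tool from outside, world axes, zero at the start; "ft_torque": the same for the moment, N m; "gripper_width": finger opening in m; "grip_force": force on a finger pad.
Only numpy, scipy, OpenCV 4.12 (cv2) and the standard library are available. Lean on these libraries where they do the work, as an engineer would, in place of code of your own. Each camera call takes 0.05 s, during which the arm holds its last target. There are 200 camera calls.

## Task

Take the crossed pile of painted sample boards apart from the top down and lay each board on the drying stand of its own colour: centred on the stand, lengthwise along it, flat across both battens and painted face up. Set every board down gently, never dropping or tossing one, and leave the roll of tape and the sanding block where they are.

Things in the scene. Friction and masses are not known exactly. Their poses are not given: they have to be found in the camera images.
- board_red_center (a point): Loose sample board, 130 x 40 x 20 mm, about 60 g, pale wood with the top face painted red. The point is its centre; x along its length, y across its 40 mm width, z out of the painted face. At the start it is one of the two upper boards of the pile, which lie parallel, 84 mm apart between centres, across the two lower boards.
- board_blue_center (a point): Loose sample board, 130 x 40 x 20 mm, about 60 g, pale wood with the top face painted blue. The point is its centre; x along its length, y across its 40 mm width, z out of the painted face. At the start it is one of the two upper boards of the pile, which lie parallel, 84 mm apart between centres, across the two lower boards.
- board_green_center (a point): Loose sample board, 130 x 40 x 20 mm, about 60 g, pale wood with the top face painted green. The point is its centre; x along its length, y across its 40 mm width, z out of the painted face. At the start one of the two lower boards of the pile, parallel, 84 mm apart between centres, on a 4 mm cork pad, with an upper board across each end.
- board_yellow_center (a point): Loose sample board, 130 x 40 x 20 mm, about 60 g, pale wood with the top face painted yellow. The point is its centre; x along its length, y across its 40 mm width, z out of the painted face. At the start one of the two lower boards of the pile, parallel, 84 mm apart between centres, on a 4 mm cork pad, with an upper board across each end.
- stand_red_seat (a point): Fixed drying stand painted red: base plate 140 x 84 x 6 mm with two bare wood cross battens (12 mm wide, 80 long, 12 high, centred 40 mm either side of the middle). The point is the middle of the stand at batten-top height, 18 mm above the table, where the underside of the board will lie; x along the stand and the board to be laid on it, y along the battens, z up.
- stand_blue_seat (a point): Fixed drying stand painted blue: base plate 140 x 84 x 6 mm with two bare wood cross battens (12 mm wide, 80 long, 12 high, centred 40 mm either side of the middle). The point is the middle of the stand at batten-top height, 18 mm above the table, where the underside of the board will lie; x along the stand and the board to be laid on it, y along the battens, z up.
- stand_green_seat (a point): Fixed drying stand painted green: base plate 140 x 84 x 6 mm with two bare wood cross battens (12 mm wide, 80 long, 12 high, centred 40 mm either side of the middle). The point is the middle of the stand at batten-top height, 18 mm above the table, where the underside of the board will lie; x along the stand and the board to be laid on it, y along the battens, z up.
- stand_yellow_seat (a point): Fixed drying stand painted yellow: base plate 140 x 84 x 6 mm with two bare wood cross battens (12 mm wide, 80 long, 12 high, centred 40 mm either side of the middle). The point is the middle of the stand at batten-top height, 18 mm above the table, where the underside of the board will lie; x along the stand and the board to be laid on it, y along the battens, z up.
- tape_center (a point): Bystander: a loose roll of white tape lying flat, 52 mm across, 24 mm high; the point is its centre.
- sander_center (a point): Bystander: a loose black rubber sanding block, 65 x 34 x 20 mm; the point is its centre.
Things that resemble listed ones, but are neither listed nor needed, are in the scene too. What is shaped like the part that bears board_red_center but pink is not meant.

How it is judged:
By the outcome, as a careful person would: the job done as asked, in the order asked, and still so for the second after the job is handed in, with the robot touching nothing.
It also fails if it takes over 112 s, if anything falls off the work surface, if the arm or the gripper's body presses on something with over 40 N, if the wrist force passes 120 N, or if a joint passes its speed limit or range.

## Working session

There is one attempt and no reset: what is moved stays moved. The work goes in short steps, each a Python script; the robot and the scene stay as the last script left them, time stands still between calls to the robot, and variables do not carry over. Pictures are saved under pics/ and viewed, at most 14 in all, crops included, and the job is handed in when it is done.

```bash
mkdir -p pics; python3 - <<'E'
from workcell import vision,get_obs
import cv2,pickle
d={}
for n in("top","scene"):
    c=vision.read_camera(n);d[n]=c
    cv2.imwrite(f"pics/{n}0.png",cv2.resize(c["frame"][:,:,::-1],(800,600),interpolation=cv2.INTER_CUBIC))
    print(n,c["intrinsics"].tolist(),c["view"].round(4).tolist())
pickle.dump(d,open("d0.pkl","wb"))
print(get_obs()["orientation"],get_obs()["time_s"])
E
```

```text
top [[460.0878125559998, 0.0, 250.34203259964633], [0.0, 460.0878125559998, 186.51011859453195], [0.0, 0.0, 1.0]] [[-0.0279, -0.9995, -0.0116, 0.0258], [-0.9951, 0.0289, -0.0951, 0.444], [0.0954, 0.0088, -0.9954, 1.195], [0.0, 0.0, 0.0, 1.0]]
scene [[425.07372837257594, 0.0, 256.6533468637082], [0.0, 425.07372837257594, 189.72859767803268], [0.0, 0.0, 1.0]] [[-0.2963, 0.9551, -0.0062, 0.1098], [0.6537, 0.1981, -0.7303, -0.2466], [-0.6963, -0.2204, -0.6831, 1.4701], [0.0, 0.0, 0.0, 1.0]]
[ 9.81925375e-01  1.89267436e-01 -1.24676033e-04 -6.16440695e-04] 0.1
```

View pics/top0.png

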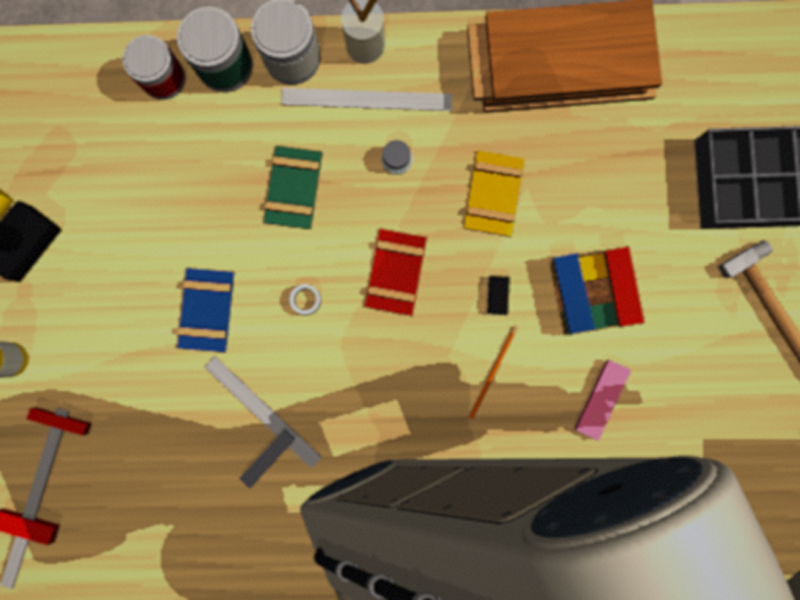

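View pics/scene0.png

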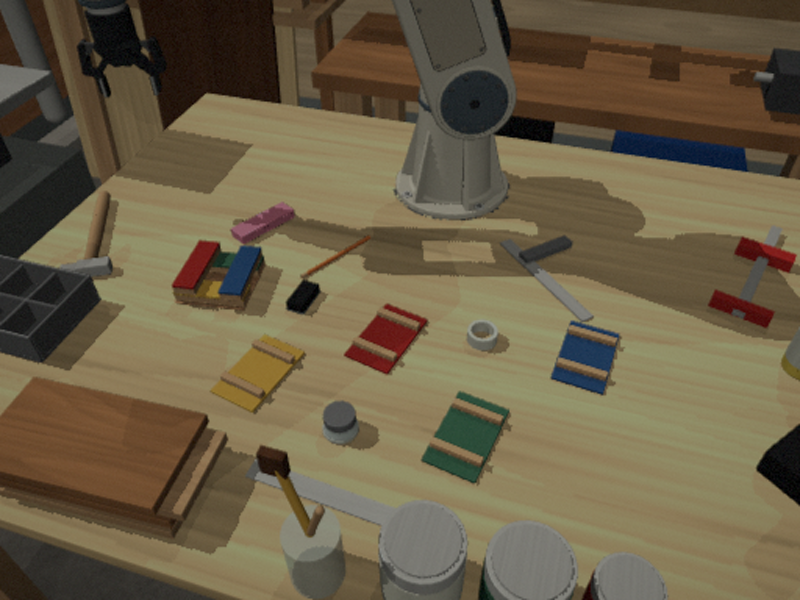

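The top view shows four stands: green (293,187), yellow (494,193), red (396,272) and blue (206,310). The pile is at (597,290), with blue (574,293) and red (624,287) on top, and yellow (594,266) and green (604,318) beneath. There is a separate pink board at (603,400), which is the decoy. The other red things, a clamp at (40,470) and the red stand with battens, are not boards. Next I'll measure these and check the pile in a crop.

```bash
cat > h.py <<'E'
import numpy as np,cv2
RANGES={"red":[((0,150,60),(6,255,255)),((174,170,60),(180,255,255))],"blue":[((100,120,40),(125,255,255))],
 "green":[((60,90,20),(95,255,255))],"yellow":[((19,190,110),(32,255,255))]}
def to_plane(cam,px,z):
    K,V=cam["intrinsics"],cam["view"];R,t=V[:3,:3],V[:3,3]
    H=K@np.column_stack([R[:,0],R[:,1],R[:,2]*z+t])
    return cv2.perspectiveTransform(np.float64(px).reshape(-1,1,2),np.linalg.inv(H)).reshape(-1,2)
def to_px(cam,p):
    q=cam["intrinsics"]@(cam["view"][:3,:3]@np.array(p,float)+cam["view"][:3,3]);return q[:2]/q[2]
def rect(cam,col,z,near=None,rad=0.11,close=0):
    """min-area rectangle in world, of colour pixels near a world xy: centre, yaw of long side, sizes"""
    hsv=cv2.cvtColor(cam["frame"],cv2.COLOR_RGB2HSV)
    m=sum(cv2.inRange(hsv,np.array(a),np.array(b)) for a,b in RANGES[col])
    m=cv2.morphologyEx(m,cv2.MORPH_OPEN,np.ones((2,2)))
    v,u=np.nonzero(m);w=to_plane(cam,np.c_[u,v],z)
    w=w[np.hypot(*(w-near).T)<rad].astype(np.float32)
    (c,s,a)=cv2.minAreaRect(w)
    if s[0]<s[1]: s=s[::-1];a+=90
    a=(a+90)%180-90
    return np.array(c),np.radians(a),np.array(s),len(w)
E
python3 - <<'E'
import pickle,cv2
from h import *
d=pickle.load(open("d0.pkl","rb"));c=d["top"];s=512/800
for n,p,z,r in [("red",(396,272),.006,.1),("blue",(206,310),.006,.1),("green",(293,187),.006,.1),("yellow",(494,193),.006,.1),("red",(624,287),.044,.08),("blue",(574,293),.044,.08),("yellow",(594,266),.024,.05),("green",(604,318),.024,.05)]:
    w=to_plane(c,[np.array(p)*s],z)[0]
    try: o=rect(c,n,z,w,r); print(n,z,w.round(3),o[0].round(4),np.degrees(o[1]).round(1),(o[2]*1000).round(1),o[3])
    except Exception as e: print(n,w,e)
f=c["frame"][145:290,300:420,::-1]
cv2.imwrite("pics/c1.png",cv2.resize(f,None,fx=4,fy=4,interpolation=cv2.INTER_CUBIC))
from workcell import bot;print(bot.tcp_to_tips)
E
```

```text
red 0.006 [0.479 0.004] [0.4775 0.0033] -12.5 [135.6  80.5] 1150
blue 0.006 [0.423 0.331] [0.4217 0.3301] -6.4 [134.8  79.7] 1120
green 0.006 [0.633 0.179] [0.6315 0.1777] -9.5 [134.6  79.1] 1027
yellow 0.006 [ 0.612 -0.17 ] [ 0.6106 -0.1711] -11.8 [139.2  84. ] 1255
red 0.044 [ 0.439 -0.372] [ 0.4377 -0.3738] 7.8 [126.2  40.2] 756
blue 0.044 [ 0.431 -0.289] [ 0.4288 -0.2909] 9.3 [126.1  41.4] 748
yellow 0.024 [ 0.477 -0.33 ] [ 0.4739 -0.3309] 8.2 [43.5 38.9] 232
green 0.024 [ 0.389 -0.342] [ 0.3921 -0.3434] -80.3 [37.6 35.8] 196
0.017
```

View pics/c1.png

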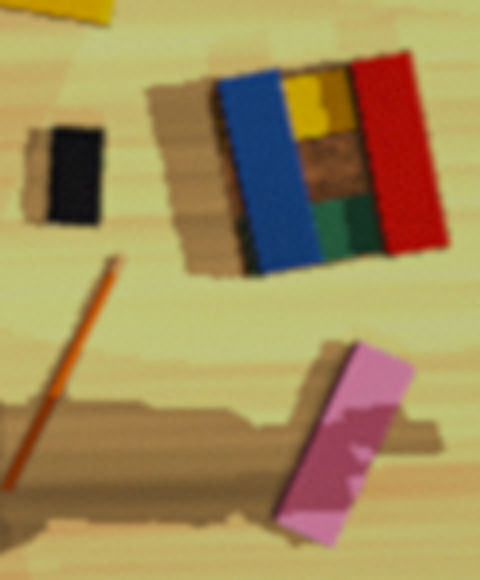

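The crop confirms the pile: blue (270,170) and red (400,150) lie on top of yellow (320,105) and green (345,228). The pink board at (345,445) is excluded. Sizes and the 84 mm spacing agree with the description. I'll hover over red and take a closer look with the wrist camera.

```bash
cat >> h.py <<'E'
from scipy.spatial.transform import Rotation as Rn
from workcell import bot,hand,kinematics,get_obs,vision
def quat(y):
    c,s=np.cos(y),np.sin(y)
    return Rn.from_matrix(np.array([[c,s,0],[s,-c,0],[0,0,-1.]])).as_quat()
def best(p,y):
    """of the two half-turn grasps the one with the last joint nearest zero"""
    o=[(abs(q[5]),k) for k in (y,y+np.pi) if (q:=kinematics.solve_ik(list(p),quat(k))) is not None]
    return quat(min(o)[1])
E
python3 - <<'E'
from h import *
import pickle
p=[.4377,-.3738,.20];y=np.radians(8.5)
bot.reach(p,best(p,y))
c=vision.read_camera("wrist");pickle.dump(c,open("w1.pkl","wb"))
cv2.imwrite("pics/w1.png",c["frame"][:,:,::-1])
o=get_obs();print(o["time_s"],o["joint_pos"],o["position"])
for n,q,z in (("red",(.4377,-.3738),.044),("blue",(.4288,-.2909),.044)):
    print(to_px(c,(*q,z)))
    try:r=rect(c,n,z,q,.09);print(n,r[0].round(4),np.degrees(r[1]).round(1),(r[2]*1e3).round(1))
    except Exception as e:print(e)
E
```

```text
1.2833 [-7.11011618e-01  3.28101839e-01  1.78657440e+00 -3.70142399e-04
  1.02639777e+00  7.12195527e-01] [ 0.4373041  -0.37480172  0.20025584]
[254.02739563 177.07449502]
red [ 0.4421 -0.371 ] 8.5 [129.   40.5]
[174.83056944 173.9730211 ]
blue [ 0.4328 -0.2873] 9.8 [127.4  39.1]
```

View pics/w1.png

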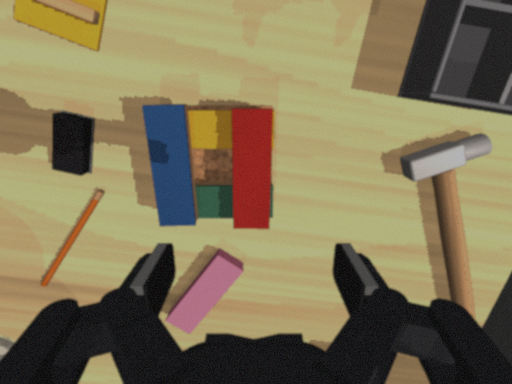

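The wrist view shows red at (252,168) and blue at (170,165) on top, and the pink decoy at (205,290). Top and wrist cameras agree within 5 mm, so I'll use the mean. I'll place red, then compare board to stand in the top view.

```bash
cat >> h.py <<'E'
B=np.array([.0021,.0016])  # half the top/wrist disagreement, added to top-camera positions
STAND={"red":((.4775,.0033),-12.5),"blue":((.4217,.3301),-6.4),"green":((.6315,.1777),-9.5),"yellow":((.6106,-.1711),-11.8)}
def fz(): return get_obs()["wrist_force"][2]
def pick(xy,yaw,bottom,off,z=.13):
    q=best((*xy,z),yaw)
    hand.move_gripper(.064,40)
    bot.reach([*xy,z],q); f0=fz()
    bot.servo_line([*xy,bottom+off+.012],velocity=.15); bot.servo_line([*xy,bottom+off],velocity=.04)
    print("down dF",round(fz()-f0,1),end=" ")
    hand.move_gripper(.02,40)
    o=get_obs();print("width",round(o["gripper_width"],4),"grip",round(o["grip_force"],1))
    bot.servo_line([*xy,bottom+off+.02],velocity=.06); bot.servo_line([*xy,z+.02],velocity=.2)
def place(xy,yaw,off,z=.13):
    q=best((*xy,z),yaw); bot.reach([*xy,z],q); f0=fz()
    bot.servo_line([*xy,.018+off+.012],velocity=.15)
    for h in (.004,.002,.001,0,-.001):
        bot.servo_line([*xy,.018+off+h],velocity=.03)
        if abs(fz()-f0)>3: break
    print("set at",h,"dF",round(fz()-f0,1),"width",round(get_obs()["gripper_width"],4))
    hand.move_gripper(.064); bot.servo_line([*xy,z],velocity=.2)
    print("t",get_obs()["time_s"])
def check(cam,col,lift=.038):
    s=np.array(STAND[col][0]); r=rect(cam,col,lift,s,.1); print(col,r[0].round(4),np.degrees(r[1]).round(1),(r[2]*1e3).round(1),r[3])
E
python3 - <<'E'
from h import *
pick((.440,-.3724),np.radians(8.2),.024,.012)
s,a=STAND["red"];place(np.array(s)+B,np.radians(a),.012)
p=[.431,-.289,.2];bot.reach(p,best(p,np.radians(9.5)))
c=vision.read_camera("top");cv2.imwrite("pics/t2.png",cv2.resize(c["frame"][90:250,170:450,::-1],None,fx=2.8,fy=2.8,interpolation=cv2.INTER_CUBIC))
print(get_obs()["time_s"])
E
```

```text
down dF -1.5 width 0.0395 grip 40.8
set at 0 dF 5.3 width 0.0395
t 9.325
11.2417
```

View pics/t2.png

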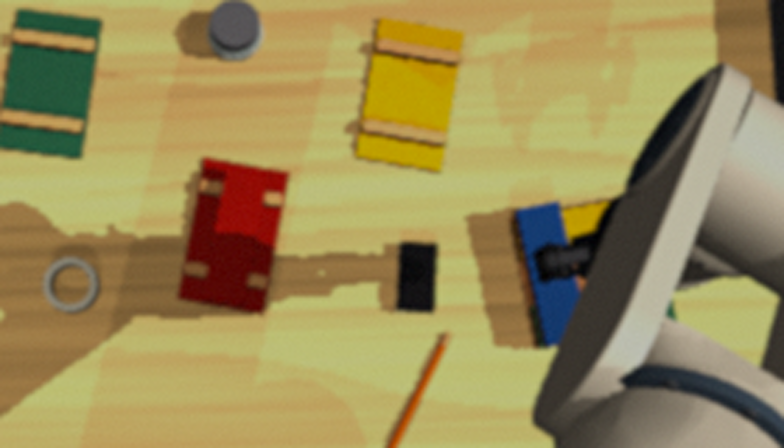

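The red board lies on its stand at (235,235), with batten stubs of equal width showing on both sides (about 24 px left and 23 px right). Next is blue, then a wrist look at the lower boards.

```bash
python3 - <<'E'
from h import *
pick((.4308,-.2891),np.radians(9.5),.024,.012)
s,a=STAND["blue"];place(np.array(s)+B,np.radians(a),.012)
p=[.42,-.333,.22];bot.reach(p,best(p,np.radians(9.)))
c=vision.read_camera("wrist");cv2.imwrite("pics/w2.png",c["frame"][:,:,::-1])
t=vision.read_camera("top")
for n,q in (("yellow",(.476,-.329)),("green",(.394,-.342))):
    r=rect(c,n,.024,q,.09);print(n,r[0].round(4),np.degrees(r[1]).round(1),(r[2]*1e3).round(1))
cv2.imwrite("pics/t3.png",cv2.resize(t["frame"][130:250,90:290,::-1],None,fx=4,fy=4,interpolation=cv2.INTER_CUBIC))
E
```

```text
down dF -1.7 width 0.039 grip 40.7
set at 0 dF 5.1 width 0.039
t 19.5667
yellow [ 0.4772 -0.3246] -81.7 [126.9  38.6]
green [ 0.3952 -0.3373] -80.9 [126.5  36.1]
```

View pics/w2.png

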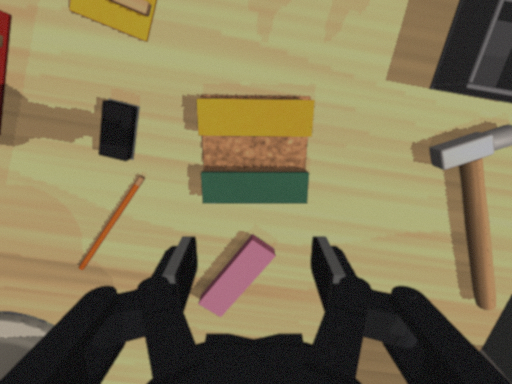

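View pics/t3.png

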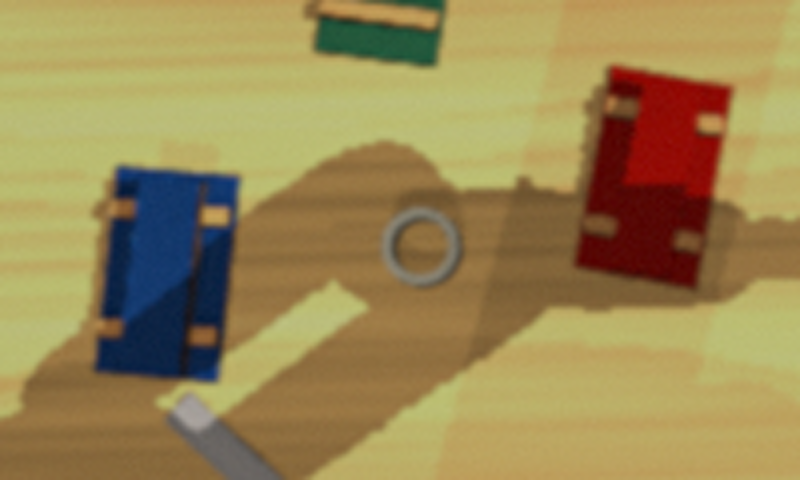

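The wrist view shows yellow at (256,117) and green at (255,187) undisturbed on the cork pad. The pink decoy is about 40 mm clear of green. In the top crop, blue (170,272) and red (655,177) lie centred and aligned on their stands. Next I'll pick green and yellow.

```bash
python3 - <<'E'
from h import *
for n,xy,a in (("green",(.3931,-.3389),-81.),("yellow",(.4751,-.3262),-81.5)):
    pick(xy,np.radians(a),.004,.018)
    s,b=STAND[n];place(np.array(s)+B,np.radians(b),.018)
bot.reach([.35,-.4,.25],best([.35,-.4,.25],0.))
t=vision.read_camera("top");s=vision.read_camera("scene")
cv2.imwrite("pics/t4.png",cv2.resize(t["frame"][80:235,100:350,::-1],None,fx=3.2,fy=3.2,interpolation=cv2.INTER_CUBIC))
cv2.imwrite("pics/s4.png",cv2.resize(s["frame"][150:320,100:420,::-1],None,fx=2.5,fy=2.5,interpolation=cv2.INTER_CUBIC))
print(get_obs()["time_s"])
E
```

```text
down dF -0.3 width 0.0395 grip 40.7
set at 0 dF 4.2 width 0.0389
t 31.3667
down dF -0.8 width 0.0393 grip 40.7
set at 0 dF 4.8 width 0.0393
t 41.0583
42.5417
```

View pics/t4.png

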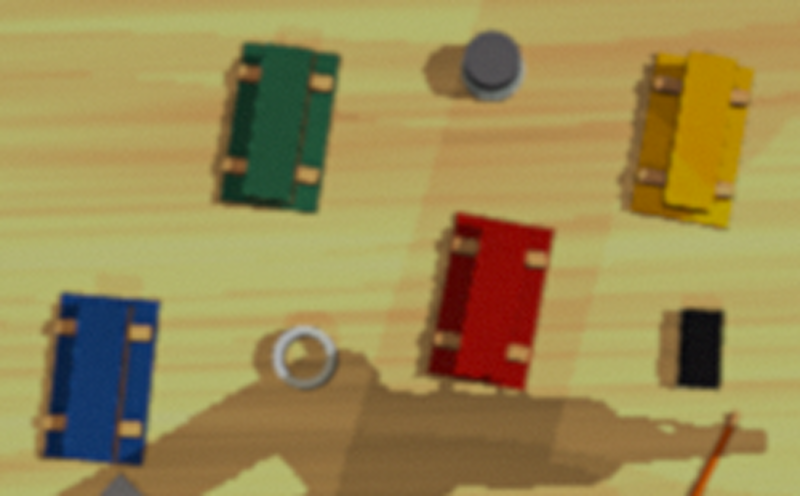

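View pics/s4.png

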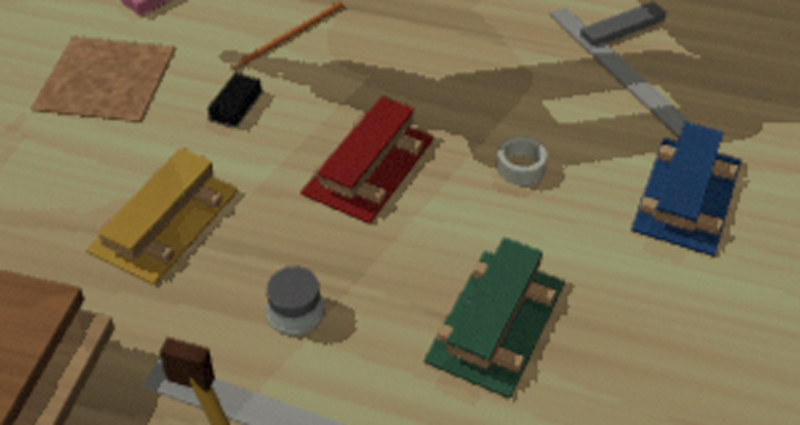

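All four boards are on their own stands, and the tape (305,357) and sander (700,348) haven't moved. Yellow looks a few mm right of centre in the top crop: its left stub is about 27 px and its right about 15 px. I'll check it with the wrist camera.

```bash
python3 - <<'E'
from h import *
import pickle
p=[.55,-.155,.24];bot.reach(p,best(p,np.radians(-11.8)))
c=vision.read_camera("wrist");pickle.dump(c,open("w5.pkl","wb"))
u,v=to_px(c,(.61,-.17,.02)).astype(int);print(u,v)
x0,y0=max(u-80,0),max(v-70,0);print("crop origin",x0,y0)
cv2.imwrite("pics/w5.png",cv2.resize(c["frame"][y0:y0+130,x0:x0+170,::-1],None,fx=4.5,fy=4.5,interpolation=cv2.INTER_CUBIC))
E
```

```text
256 112
crop origin 176 42
```

View pics/w5.png

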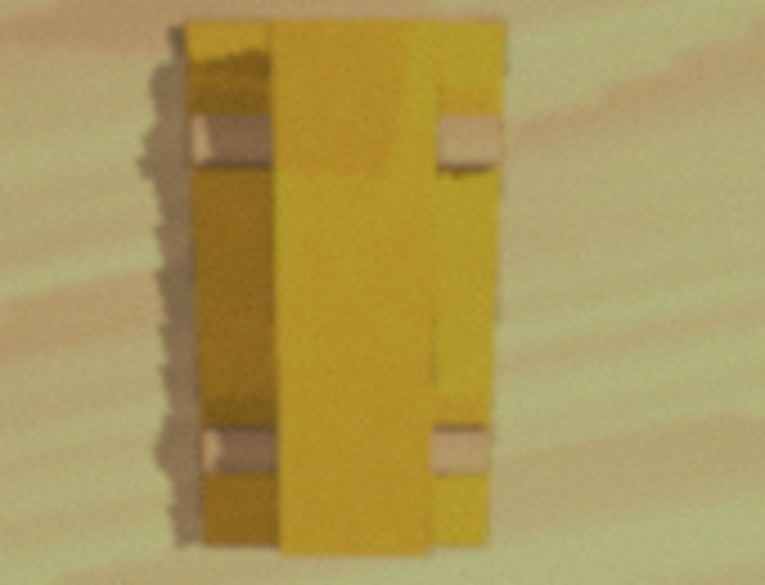

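The crop shows the yellow board from (272,18) to (430,553) on its stand, flat and parallel. The stubs are 77 px left and 60 px right, so it is about 2 mm off centre. I'll compute the offset properly.

```bash
python3 - <<'E'
from h import *
import pickle
c=pickle.load(open("w5.pkl","rb"))
f=lambda P,z:to_plane(c,(np.array(P)+.5)/4.5-.5+[176,42],z)
b=f([(271,18),(437,18),(281,553),(430,553)],.038);s=f([(187,20),(505,20),(204,546),(489,546)],.006)
print(np.linalg.norm(b[0]-b[2]),np.linalg.norm(b[0]-b[1]),np.linalg.norm(s[0]-s[2]),np.linalg.norm(s[0]-s[1]))
d=(b.mean(0)-s.mean(0));a=np.radians(-11.8);print("along",d@[np.cos(a),np.sin(a)],"across",d@[-np.sin(a),np.cos(a)])
E
```

```text
0.12921525406279374 0.03904763437203169 0.13925737350977493 0.08214790283363468
along 0.0008347023556933256 across -0.0022488417699216244
```

Yellow is 0.8 mm off along and 2.2 mm off across, which counts as centred. The others look as good in the top view, so I'm handing in.

```bash
python3 -c "
from workcell import hand_in
print(hand_in())"
```

```text
the job is handed in; nothing more can be done
None
```

All four boards lie flat, painted side up, on the stands of their own colours, and the job is handed in at about 44 s; yellow measured 2.2 mm off centre, the other three were checked by eye only, and the tape and sanding block were left alone.

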